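Square up the leaning carving blocks

TASK

The four wooden carving blocks in the stand have slumped into a leaning row. Push the row upright, tight against the tall backstop, and square it up so that the ends of all four blocks are flush against the low side fence. Leave them standing on the stand's floor, and leave the hammer, chisel and ink jar alone.

Things in the scene. Friction and masses are not known exactly. Their poses are not given: they have to be found in the camera images.
- stand: Plywood stand fixed to the table, floor 134 mm (x) x 178 mm (y) x 10 mm thick, origin at the centre of its underside. Its z is up. At its +y end stands the backstop, from x = -20 to +67 mm, 14 mm thick, 56 mm high above the floor, inner face at y = +75 mm. Along its +x side runs a low fence 12 mm thick, 22 mm high above the floor, inner face at x = +55 mm. The -x side and the -y end are open.
- stand_corner (a point): Inner corner where backstop face, fence face and floor top meet, at (55, 75, 10) mm from the stand's origin, same axes. Squared, the block centres lie at x = -45, z = +27 and y = -7, -21, -35, -49 mm from it (row 56 mm thick). At the start the block ends are 6 to 21 mm short of the fence and the outermost foot about 80 mm from the backstop. The blocks are loose: pushed low at the foot the row slides and rights itself; pushed higher it binds.
- block1_mid (a point): Centre of a wooden carving block (pale; nearest the backstop), a flat plate 90 mm long (own x) x 14 mm thick (own y) x 54 mm tall (own z, up when upright), about 45 g. At the start it leans about 21 degrees, top towards the backstop, foot away from it; once squared, its axes are those of stand_corner.
- block2_mid (a point): Centre of a wooden carving block (reddish brown), a flat plate 90 mm long (own x) x 14 mm thick (own y) x 54 mm tall (own z, up when upright), about 45 g. At the start it leans about 21 degrees, top towards the backstop, foot away from it; once squared, its axes are those of stand_corner.
- block3_mid (a point): Centre of a wooden carving block (cream), a flat plate 90 mm long (own x) x 14 mm thick (own y) x 54 mm tall (own z, up when upright), about 45 g. At the start it leans about 21 degrees, top towards the backstop, foot away from it; once squared, its axes are those of stand_corner.
- block4_mid (a point): Centre of a wooden carving block (dark brown; outermost), a flat plate 90 mm long (own x) x 14 mm thick (own y) x 54 mm tall (own z, up when upright), about 45 g. At the start it leans about 21 degrees, top towards the backstop, foot away from it; once squared, its axes are those of stand_corner.
- hammer: Bystander: hammer 240 mm long lying on the table along its own x, origin under its middle.
- chisel_mid (a point): Bystander: chisel about 215 mm long lying along its own x, wooden handle to -x; this point is at its middle, 13 mm up.
- ink_jar: Bystander: closed black jar, 52 mm in diameter and 65 mm high, standing on the table, origin under its centre.
Not all that is in view belongs to the job. Leave any blue look-alike of the part that bears block1_mid alone. What is shaped like the part that bears block3_mid but green is not meant.

How it is judged:
By the outcome, as a careful person would: the job done as asked, in the order asked, and still so for the second after the job is handed in, with the robot touching nothing.
It also fails if it takes over 48 s, if anything falls off the work surface, if the arm or the gripper's body presses on something with over 40 N, if the wrist force passes 120 N, or if a joint passes its speed limit or range.

ROBOT

A 6-joint arm with a two-finger parallel gripper is mounted at the origin on the work surface. World frame = base frame: x ahead of the robot, y to its left, z up, the work surface at z = 0. Lengths are in m, angles in rad, forces in N, time in s.
With the tool pointing down it reaches from about 0.35 to 0.725 m from the base axis. Payload 4.3 kg.
Tool frame: the origin (TCP) lies where the fingers leave the gripper's body, on its centre line; the fingertips stand 73 mm ahead of it and the grasp point (between the pads) lies robot.grasp_offset ahead of it (robot.grasp_offset is the distance from the TCP to the grasp point, in m); z points along the fingers, y is the line along which they close (so a half turn about z gives the same grasp; the last joint's range is limited). The gripper opens to 85 mm and grips with 20 to 120 N. Pads are 22 mm wide; open, the fingers measure 114 mm over their backs; the gripper's body (76 mm by 85 mm) begins 54 mm behind the grasp point. The pads swing forward as they close: fully open they stand 13 mm farther back than shut.
Start: joints at [-1.449, 0.377, 0.081, 1.274, 0, 1.46], TCP at [0.132, -0.56, 0.304] pointing down, gripper open.
Joint ranges: [-2.72, 2.72], [-0.84, 1.66], [-1.02, 1.22], [-1.77, 2.12], [-1.37, 1.28], [-3.14, 3.14]. Speed limits (rad/s): [2.57, 2.57, 3.14, 3.14, 3.14, 3.14].

INTERFACE

Orientations are given as a rotation vector (axis times angle).
In Python, from station import robot, viewer, workorder, models gives the robot as it stands. The module is installed in compiled form; this text tells all that it offers.
- The arm moves only by the tool play_rows, never from a script. Its argument "rows" is a list that holds one entry, the list of rows, each a list of 7 numbers: the shift along the tool's x, y, z normalised to -1 to 1, where 1 is 0.075 m, then the turn, a rotation vector about the tool's x, y, z normalised to -1 to 1, where 1 is 45 degrees, then the opening, from -1 (shut) to 1 (fully open). In form: [[[dx, dy, dz, ax, ay, az, hand], ...]]. A call has 1 to 8 rows; each row shifts and turns the commanded pose from where the row before left it, along the tool's axes as they then stand; what a row does not reach is not made up. A row lasts 1/8 s, in which the tool goes at most 62.5 mm and 10.7 degrees, less where a joint would pass 70% of its speed; a pose out of reach is approached as far as the arm can. A call with a number of a shift or a turn outside -1 to 1 is refused whole. A call with a gripper value outside its range is refused whole. The fingers move at their own pace and stop on an object; "force" is the grip in N (left out, the last holds). Time passes only in rows, so rows that do not move let the fingers close. It gives the time, the measured TCP pose, the force, the opening and the grip force at its end, in the units of the state.
- robot.observe(): the state, without advancing time (a new reading comes with each control period).
- viewer.snapshot(name): name is "scene" or "top" or "wrist"; returns the picture (420x560x3 uint8, blue, green, red); there is no depth.
- viewer.camera_params(name): a dict with "camera_matrix" (3x3 intrinsics, pixels), "position" and "orientation" of the camera in the world; the wrist camera has in their place "T_tool_cam" (4x4, takes a point from camera to tool coordinates, whose origin is the TCP and whose axes are the flange's). Camera axes: x right, y up, looking along -z (the intrinsics and any distortion apply to the point x, -y, -z); pixel columns grow to the right and rows downward; lengths in m; the calibration is good to about 2 mm. A picture is of the moment at which its call begins: read the wrist's pose just before it. camera_params takes no time and is no camera call.
- workorder.sign_off(): hands the job in; it is judged then, once.
Trained networks look in the newest picture that a camera, given by its name, has taken for a name from the list of things; names that differ only in an ending like _2 or _b are one class to them, and where a whole thing is asked for, a point or a joint stands for the part that bears it (a point fixed in the world has none). Each returns a list of dicts, best first, with "conf" (0 to 1); they miss things now and then, are a little off and sometimes report something else, mostly with a low value. They report only what shows in the picture. A call takes as long as a camera call. They do not tell look-alikes from the thing itself.
- models.trace(name, camera): "pixels" (420x560 bool, what is visible of it) and "xy" ([column, row] in pixels, amid what is visible of it).
The state is a dict: "clock": time; "joints": joint angles; "dq": joint speeds; "tau": joint torques, N m; "tool_pos": TCP position; "ee_rot": TCP orientation; "wrist_force": force on the tool from outside, world axes, zero at the start; "ft_torque": the same for the moment, N m; "finger_gap": opening from 0.0 (shut) to 1.0 (fully open); "gripper_force": force on a finger pad.
Only numpy, scipy, OpenCV 4.12 (cv2) and the standard library are available. Lean on these libraries where they do the work, as an engineer would, in place of code of your own. Each camera call takes 0.05 s, during which the arm holds its last target. There are 200 camera calls.

## Working session

There is one attempt and no reset: what is moved stays moved. The work goes in short steps, Python scripts to look and compute and a tool call to move; the robot and the scene stay as the last step left them, time stands still between calls to the robot, and variables do not carry over. Pictures are saved under pics/ and viewed, at most 10 in all, crops included, and the job is handed in when it is done.

Besides the shell and the picture viewer there is one more tool, called after "Call:" as name([rows], argument=value, ...), one row to a line, values as JSON. play_rows: Moves the arm, as the interface text tells. Its arguments: {"type":"object","properties":{"rows":{"type":"array"},"force":{"type":"number"}},"required":["rows"]}

```bash
mkdir -p pics; cat > h.py <<'E'
import numpy as np, cv2
from scipy.spatial.transform import Rotation as R
from station import robot, viewer, workorder, models
def cam(name, st=None):
    p=viewer.camera_params(name); K=np.array(p["camera_matrix"])
    if "T_tool_cam" in p:
        T=np.eye(4); T[:3,:3]=R.from_rotvec(st["ee_rot"]).as_matrix(); T[:3,3]=st["tool_pos"]
        T=T@np.array(p["T_tool_cam"]); return K,T[:3,3],T[:3,:3],p
    o=np.array(p["orientation"]); M=o if o.shape==(3,3) else R.from_rotvec(o).as_matrix() if o.size==3 else R.from_quat(o).as_matrix()
    return K,np.array(p["position"]),M,p
def onplane(c,uv,z):
    K,t,M=c[:3]; d=np.linalg.inv(K)@np.array([uv[0],uv[1],1.]); d=M@(d*[1,-1,-1])
    return t+d*(z-t[2])/d[2]
def proj(c,P):
    K,t,M=c[:3]; q=(np.atleast_2d(P)-t)@M; q=q*[1,-1,-1]; u=q@K.T; return u[:,:2]/u[:,2:]
E
python3 - <<'E'
from h import *
print(robot.observe(), robot.grasp_offset)
ims=[]
for n in("scene","top"):
    im=viewer.snapshot(n); cv2.imwrite(f"pics/{n}0.png",im); print(n,viewer.camera_params(n))
    for k in("stand","block1_mid","block2_mid","block3_mid","block4_mid","hammer","chisel_mid","ink_jar"):
        r=models.trace(k,n); print(k,[(round(float(a["conf"]),2),np.round(a["xy"]).tolist(),int(a["pixels"].sum())) for a in r[:4]])
print(viewer.camera_params("wrist"))
E
```

```text
{'clock': 0.0, 'joints': array([-1.44927265e+00,  3.78081585e-01,  7.96010602e-02,  1.27436865e+00,
       -7.66650935e-07,  1.46052043e+00]), 'dq': array([ 9.57568640e-04, -4.16854259e-04, -5.52879697e-05, -8.80707309e-04,
       -2.44581690e-04,  1.44146562e-03]), 'tau': array([-5.07806963e-04, -4.63605702e+01,  2.69873983e+01,  2.08111253e-02,
       -6.71437988e-05, -3.93688325e-06]), 'tool_pos': array([ 0.13205171, -0.55911028,  0.30294051]), 'ee_rot': array([-3.11847709e+00, -3.63057906e-01,  1.93263546e-05]), 'wrist_force': array([-0.26025375, -0.18624495,  0.95502543]), 'ft_torque': array([ 0.01418766,  0.04572149, -0.00623354]), 'gripper_force': 0.0, 'finger_gap': 1.0010471214261134} 0.0539
scene {'camera_matrix': array([[398.77719416,   0.        , 280.24971387],
       [  0.        , 398.77719416, 214.25341538],
       [  0.        ,   0.        ,   1.        ]]), 'position': array([ 1.07973543, -0.51825457,  0.78937921]), 'orientation': array([0.77118462, 0.31382654, 0.76312982])}
stand [(0.77, [277.0, 232.0], 1952)]
block1_mid [(0.93, [236.0, 204.0], 408), (0.72, [295.0,
[... 814 characters left out ...]
202.0], 293)]
block4_mid [(0.62, [258.0, 205.0], 613)]
hammer [(0.93, [438.0, 192.0], 1447)]
chisel_mid [(0.93, [122.0, 250.0], 787)]
ink_jar [(0.53, [261.0, 208.0], 586)]
{'camera_matrix': array([[314.18656005,   0.        , 279.58941872],
       [  0.        , 314.18656005, 209.18380715],
       [  0.        ,   0.        ,   1.        ]]), 'T_tool_cam': array([[ 5.69626330e-04,  9.57234108e-01,  2.89313908e-01,
         7.48520357e-02],
       [ 9.99999731e-01, -6.78662176e-04,  2.76559142e-04,
         1.31252628e-03],
       [ 4.61078250e-04,  2.89313672e-01, -9.57234238e-01,
        -7.00731445e-02],
       [ 0.00000000e+00,  0.00000000e+00,  0.00000000e+00,
         1.00000000e+00]])}
```

```bash
python3 - <<'E'
import cv2
a=cv2.imread("pics/top0.png"); cv2.imwrite("pics/topc.png",cv2.resize(a[90:320,90:490],None,fx=2,fy=2,interpolation=cv2.INTER_CUBIC))
a=cv2.imread("pics/scene0.png"); cv2.imwrite("pics/scenec.png",cv2.resize(a[120:350,130:430],None,fx=2.6,fy=2.6,interpolation=cv2.INTER_CUBIC))
E
```

```text
(no output)
```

View pics/topc.png

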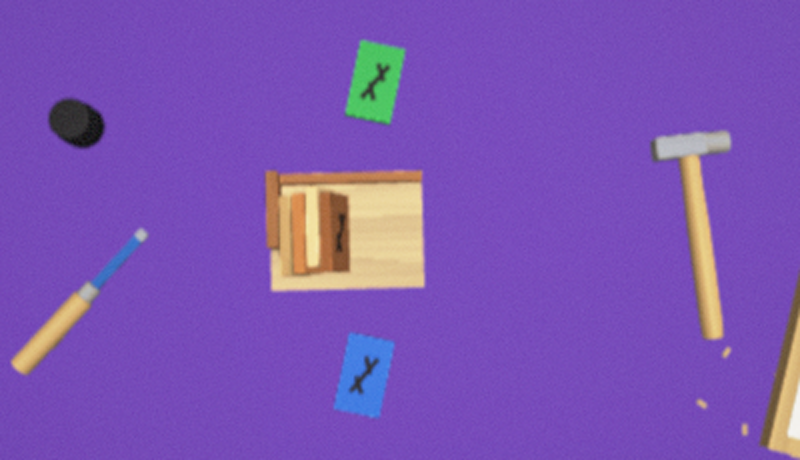

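View pics/scenec.png

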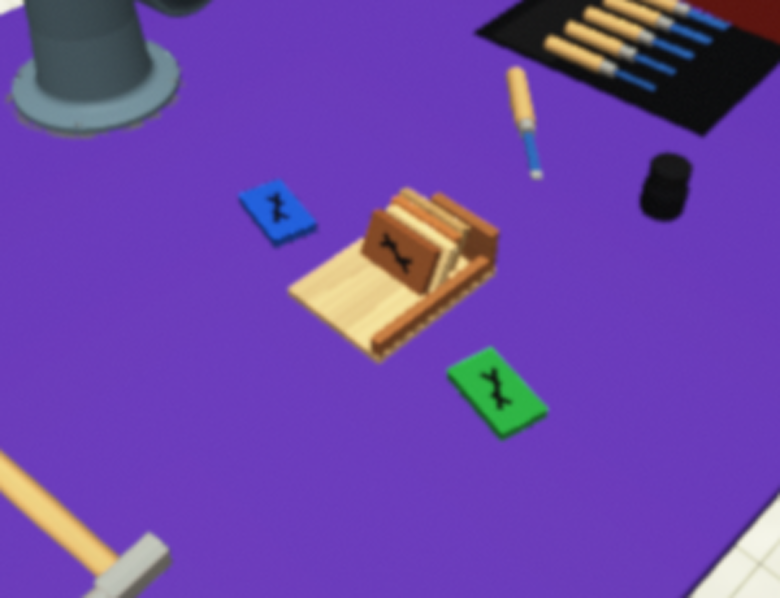

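The two views agree. The four leaning blocks sit in the stand, around top px (233–262, 205). Loose on the table are a blue look-alike at top px (271,277) and a green one at (276,130), both lying flat. The task excludes these by colour and they aren't in the stand, so I'll leave them alone. Next I'll fit the stand pose and the row.

```bash
cat > fit.py <<'E'
from h import *
from scipy.optimize import minimize
BOX=[((-67,-89,0),(67,89,10)),((-20,75,10),(67,89,66)),((55,-89,10),(67,75,32))]
def corners(lo,hi): return np.array([[x,y,z] for x in(lo[0],hi[0]) for y in(lo[1],hi[1]) for z in(lo[2],hi[2])])/1000.
def toW(p,P): c,s=np.cos(p[2]),np.sin(p[2]); return np.asarray(P)@np.array([[c,s,0],[-s,c,0],[0,0,1]])+[p[0],p[1],0]
def toS(p,P): return (np.asarray(P)-[p[0],p[1],0])@np.array([[np.cos(p[2]),-np.sin(p[2]),0],[np.sin(p[2]),np.cos(p[2]),0],[0,0,1]])
def sil(c,p,S=4):
    m=np.zeros((420*S,560*S),np.uint8)
    for b in BOX:
        h=cv2.convexHull(((proj(c,toW(p,corners(*b)))+.5)*S*16).astype(np.int32)); cv2.fillConvexPoly(m,h,255,shift=4)
    return cv2.resize(m,(560,420),interpolation=cv2.INTER_AREA)/255.
E
cat > f1.py <<'E'
from fit import *
im=cv2.imread("pics/top0.png").astype(float); c=cam("top")
bg=np.median(im[150:260,180:215].reshape(-1,3),0); roi=(slice(155,255),slice(205,325))
d=np.linalg.norm(im-bg,axis=2); m=np.clip(d/120,0,1)
f=lambda p:np.abs(sil(c,p)[roi]-m[roi]).sum()
p0=np.r_[onplane(c,(264,204),.01)[:2],0]; 
best=min((minimize(f,p0,method="Nelder-Mead",options=dict(initial_simplex=[p0,p0+[s,0,0],p0+[0,s,0],p0+[0,0,.05]],xatol=1e-5,fatol=.01)) for s in(.01,-.01)),key=lambda r:r.fun)
p=best.x; print("stand",p,np.degrees(p[2]),best.fun); np.save("stand.npy",p)
cs=cam("scene")
out=[]
for n,cc in(("top",c),("scene",cs)):
    a=cv2.imread(f"pics/{n}0.png"); x,y=(205,155) if n=="top" else (215,180)
    a=cv2.resize(a[y:y+100,x:x+130],None,fx=6,fy=6,interpolation=cv2.INTER_CUBIC)
    for lo,hi in BOX:
        q=(proj(cc,toW(p,corners(lo,hi)))-[x,y]+.5)*6
        for i in range(8):
            for j in(1,2,4):
                if not i&j: cv2.line(a,tuple(map(int,q[i])),tuple(map(int,q[i|j])),(255,255,0),1)
    cv2.imwrite(f"pics/fit_{n}.png",a[:,:])
# block ends: outlines by trace
E
python3 f1.py
```

```text
stand [0.53030563 0.02586529 0.02743509] 1.5719149588666368 273.68451317372313
```

View pics/fit_top.png

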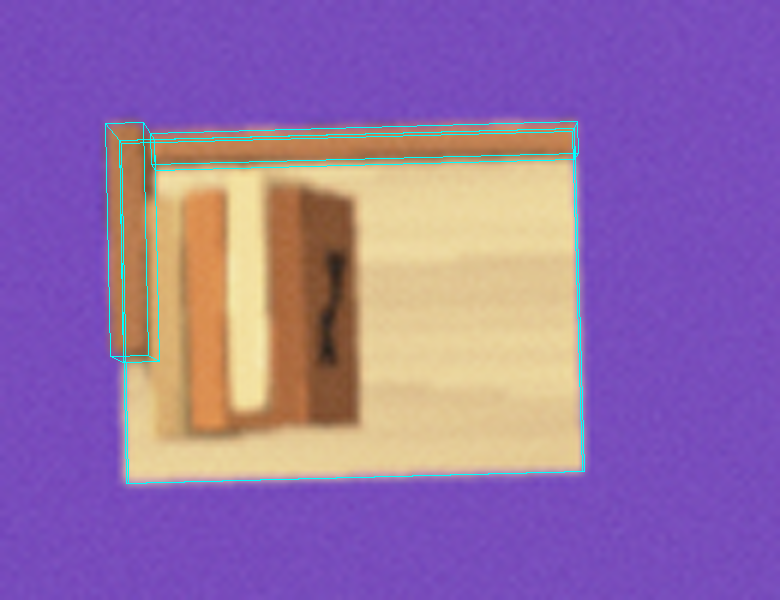

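View pics/fit_scene.png

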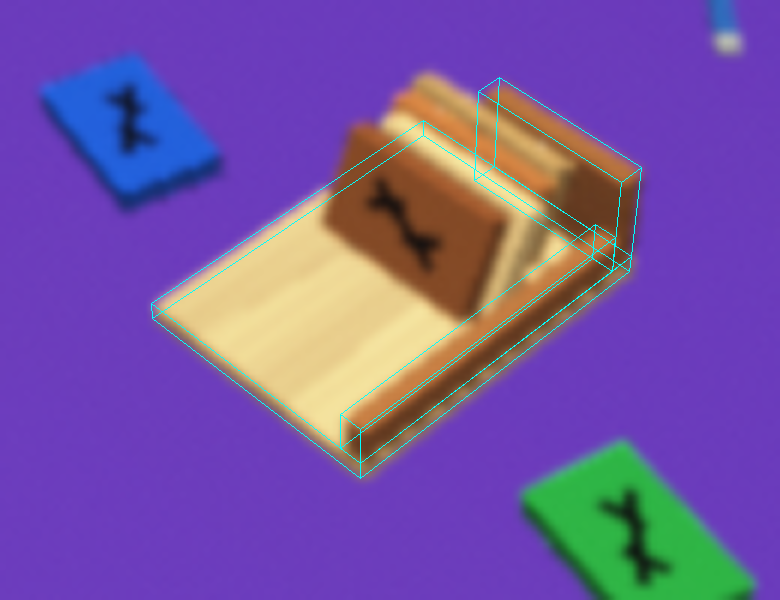

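Projected onto both pictures, the fitted stand edges line up within about 1 px: stand at (0.530, 0.026), yaw 1.6°. The outermost dark block's foot is near top px (264, 205). Next I'll work out the transit to a point above the stand floor, in front of the row.

```bash
cat > go.py <<'E'
from fit import *
P=np.load("stand.npy")
def rows(tx,ty,z,n,yaw=np.pi/2,st=None):
    """TCP to stand coords tx,ty (mm), world z (mm): n equal rows in tool axes"""
    st=st or robot.observe(); M=R.from_rotvec(st["ee_rot"]); t=np.array(st["tool_pos"])
    g=toW(P,[tx/1e3,ty/1e3,0]); g[2]=z/1e3
    G=R.from_euler("z",P[2]+yaw)*R.from_matrix(np.diag([1.,-1,-1]))
    rv=(G*M.inv()).as_rotvec()/n
    for i in range(n):
        w=(g-t)/n; a=M.inv().apply(w)/.075; b=M.inv().apply(rv)/np.radians(45)
        print(np.round(np.r_[a,b],3).tolist()); M=R.from_rotvec(rv)*M
def where():
    st=robot.observe(); s=toS(P,st["tool_pos"])*1e3; x=R.from_rotvec(st["ee_rot"]).as_matrix()
    print("t",round(st["clock"],2),"stand mm",np.round(s,1),"yaw",np.round(np.degrees(np.arctan2(x[1,0],x[0,0])-P[2]),2),"tilt",np.round(x[:2,2],3),"F",np.round(st["wrist_force"],1),"gap",round(st["finger_gap"],2)); return st
E
python3 -c "
from go import *
where(); rows(-3,-50,200,16)"
```

```text
t 0.9 stand mm [-414.1 -574.4  303.9] yaw 11.71 tilt [ 0. -0.] F [0.2 0.2 0.4] gap 1.0
[0.424, -0.358, 0.087, 0.0, 0.0, -0.109]
[0.453, -0.321, 0.087, 0.0, 0.0, -0.109]
[0.479, -0.281, 0.087, 0.0, 0.0, -0.109]
[0.501, -0.239, 0.087, 0.0, 0.0, -0.109]
[0.52, -0.196, 0.087, 0.0, 0.0, -0.109]
[0.534, -0.151, 0.087, 0.0, 0.0, -0.109]
[0.545, -0.104, 0.087, 0.0, 0.0, -0.109]
[0.552, -0.057, 0.087, 0.0, 0.0, -0.109]
[0.555, -0.01, 0.087, 0.0, 0.0, -0.109]
[0.554, 0.037, 0.087, 0.0, 0.0, -0.109]
[0.549, 0.084, 0.087, 0.0, 0.0, -0.109]
[0.54, 0.131, 0.087, 0.0, 0.0, -0.109]
[0.526, 0.176, 0.087, 0.0, 0.0, -0.109]
[0.51, 0.221, 0.087, 0.0, 0.0, -0.109]
[0.489, 0.263, 0.087, 0.0, 0.0, -0.109]
[0.465, 0.304, 0.087, 0.0, 0.0, -0.109]
```

Call:
play_rows([
  [[0.42, -0.36, 0.09, 0, 0, -0.11, 0.0], [0.45, -0.32, 0.09, 0, 0, -0.11, 0.0], [0.48, -0.28, 0.09, 0, 0, -0.11, 0.0], [0.5, -0.24, 0.09, 0, 0, -0.11, 0.0], [0.52, -0.2, 0.09, 0, 0, -0.11, 0.0], [0.53, -0.15, 0.09, 0, 0, -0.11, 0.0], [0.54, -0.1, 0.09, 0, 0, -0.11, 0.0], [0.55, -0.06, 0.09, 0, 0, -0.11, 0.0]],
], force=40)

```text
clock: 1.9
tool_pos: [0.3289, -0.2908, 0.2499]
ee_rot: [2.81, 1.402, 0.0]
wrist_force: [0.1, 0.1, -0.3]
finger_gap: 0.498
gripper_force: 0.0
```

Call:
play_rows([
  [[0.55, -0.01, 0.09, 0, 0, -0.11, 0.0], [0.55, 0.04, 0.09, 0, 0, -0.11, 0.0], [0.55, 0.08, 0.09, 0, 0, -0.11, 0.0], [0.54, 0.13, 0.09, 0, 0, -0.11, 0.0], [0.53, 0.18, 0.09, 0, 0, -0.11, 0.0], [0.51, 0.22, 0.09, 0, 0, -0.11, 0.0], [0.49, 0.26, 0.09, 0, 0, -0.11, 0.0], [0.46, 0.3, 0.09, 0, 0, -0.11, 0.0]],
])

```text
clock: 2.9
tool_pos: [0.5235, -0.021, 0.1958]
ee_rot: [2.169, 2.272, 0.0]
wrist_force: [0.6, -0.6, 0.6]
finger_gap: 0.502
gripper_force: 0.0
```

Call:
play_rows([
  [[0, 0, 0, 0, 0, 0, 0.0], [0, 0, 0, 0, 0, 0, 0.0]],
])

```text
clock: 3.15
tool_pos: [0.5224, -0.0224, 0.1958]
ee_rot: [-2.173, -2.269, 0.001]
wrist_force: [-0.1, -0.3, -0.1]
finger_gap: 0.5
gripper_force: 0.0
```

```bash
python3 -c "
from go import *
where(); rows(-3,-45,100,6)
im=viewer.snapshot('wrist'); cv2.imwrite('pics/w1.png',im)"
```

```text
t 3.15 stand mm [ -9.3 -48.  195.8] yaw 90.89 tilt [-0.001 -0.   ] F [-0.1 -0.3 -0.1] gap 0.5
[0.007, 0.014, 0.213, -0.0, 0.0, 0.003]
[0.007, 0.014, 0.213, -0.0, 0.0, 0.003]
[0.007, 0.014, 0.213, -0.0, 0.0, 0.003]
[0.007, 0.014, 0.213, -0.0, 0.0, 0.003]
[0.007, 0.014, 0.213, -0.0, 0.0, 0.003]
[0.007, 0.014, 0.213, -0.0, 0.0, 0.003]
```

View pics/w1.png

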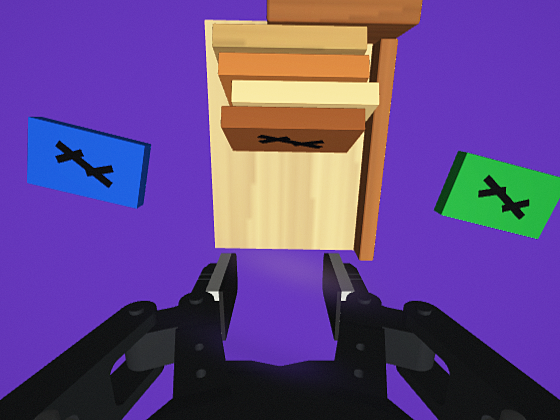

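The wrist view shows the four blocks leaning at rows 25–150 of columns 212–380. The dark block's foot runs from (229,151) to (350,152), with the fence on the right and the backstop at the top. The blue (90,160) and green (500,195) pieces lie outside the stand.

```bash
python3 -c "
from go import *
st=robot.observe(); c=cam('wrist',st)
print(np.round(proj(c,toW(P,np.array([[-67,-89,10],[55,-89,10],[67,-89,32],[-67,89,10],[55,75,32],[-20,75,66]])/1e3)),1))
for uv in [(216,247),(357,249)]: print('floor',toS(P,onplane(c,uv,.010))*1e3)
for uv in [(229,151),(350,152)]: print('foot',toS(P,onplane(c,uv,.015))*1e3)
for uv in [(220,107),(365,107),(232,82),(379,82),(218,54),(369,56),(212,25),(367,26)]: print('top',toS(P,onplane(c,uv,.063))*1e3)
"
```

```text
[[212.3 247.1]
 [350.1 249. ]
 [370.6 260.2]
 [200.7  18.9]
 [377.1  36.4]
 [262.   19.9]]
floor [-63.70835306 -88.86980579  10.        ]
floor [ 61.09096917 -88.95319753  10.        ]
foot [-48.80670563  -4.13176507  15.        ]
foot [46.90089936 -3.45776852 15.        ]
top [-46.00295132  28.06149218  63.        ]
top [43.10384429 29.43563864 63.        ]
top [-38.22344291  42.47814518  63.        ]
top [50.1764111  43.85063176 63.        ]
top [-46.00016831  57.6549301   63.        ]
top [42.76139564 57.97352715 63.        ]
top [-48.80853674  72.71296844  63.        ]
top [40.07486673 73.60361886 63.        ]
```

Call:
play_rows([
  [[0.01, 0.01, 0.22, 0, 0, 0, 0.0], [0.01, 0.01, 0.22, 0, 0, 0, 0.0], [0.01, 0.02, 0.22, 0, 0, 0.01, 0.0], [0.01, 0.02, 0.22, 0, 0, 0.01, 0.0], [0, 0.01, 0.22, 0, 0, 0, 0.0], [0, 0.01, 0.22, 0, 0, 0, 0.0], [0, 0, 0.1, 0, 0, 0, 0.0], [0, 0, 0, 0, 0, 0, 0.0]],
])

```text
clock: 4.2
tool_pos: [0.5279, -0.0196, 0.0893]
ee_rot: [-2.192, -2.25, 0.001]
wrist_force: [0.0, 0.2, 0.5]
finger_gap: 0.498
gripper_force: 0.0
```

Call:
play_rows([
  [[0, 0, 0.03, 0, 0, 0, 0.0], [0, 0, 0.0, 0, 0, 0, 0.0]],
])

```text
clock: 4.45
tool_pos: [0.5288, -0.0191, 0.0876]
ee_rot: [2.19, 2.251, 0.001]
wrist_force: [-0.3, -0.2, 0.0]
finger_gap: 0.502
gripper_force: 0.0
```

```bash
python3 -c "
from go import *
st=where()
im=viewer.snapshot('scene'); a=cv2.resize(im[150:300,190:350],None,fx=4,fy=4,interpolation=cv2.INTER_CUBIC);cv2.imwrite('pics/s2.png',a)"
```

```text
t 4.45 stand mm [ -2.7 -45.   87.6] yaw 90.0 tilt [ 0.001 -0.   ] F [-0.3 -0.2  0. ] gap 0.5
```

View pics/s2.png

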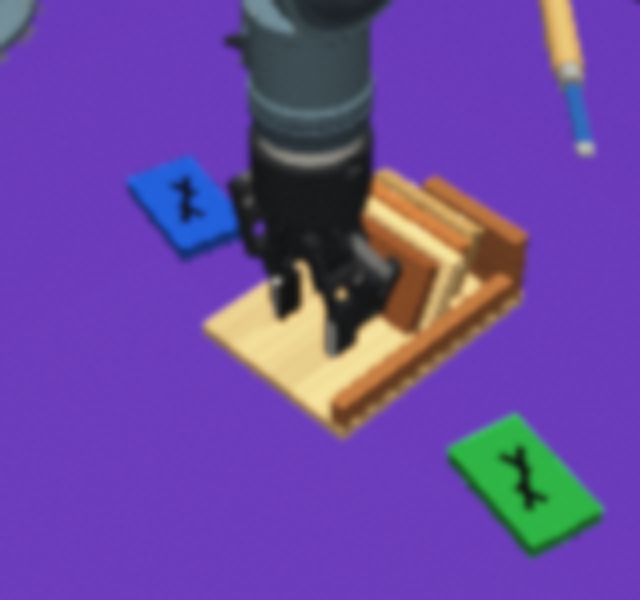

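Call:
play_rows([
  [[0, 0, 0.03, 0, 0, 0, 0.0], [0, 0, 0.03, 0, 0, 0, 0.0], [0, 0, 0.0, 0, 0, 0, 0.0]],
])

```text
clock: 4.88
tool_pos: [0.5283, -0.019, 0.0824]
ee_rot: [-2.19, -2.252, 0.001]
wrist_force: [-0.5, 0.3, -0.2]
finger_gap: 0.503
gripper_force: 0.0
```

Call:
play_rows([
  [[0, 0, 0.03, 0, 0, 0, 0.0], [0, 0, 0.0, 0, 0, 0, 0.0]],
])

```text
clock: 5.12
tool_pos: [0.5287, -0.019, 0.0808]
ee_rot: [2.19, 2.252, 0.0]
wrist_force: [-0.7, 0.8, 4.9]
finger_gap: 0.501
gripper_force: 2.1
```

Call:
play_rows([
  [[0, 0, 0.02, 0, 0, 0, 0.0], [0, 0, 0.0, 0, 0, 0, 0.0]],
])

```text
clock: 5.38
tool_pos: [0.5287, -0.019, 0.0807]
ee_rot: [2.19, 2.251, 0.001]
wrist_force: [-6.0, 0.2, 17.0]
finger_gap: 0.5
gripper_force: 8.6
```

Floor contact came at TCP z ≈ 80.8 mm. I'll lift the tips about 2 mm off the floor and push low toward the backstop.

Call:
play_rows([
  [[0, 0, -0.05, 0, 0, 0, 0.0], [0.1, 0, 0, 0, 0, 0, 0.0], [0.1, 0, 0, 0, 0, 0, 0.0], [0.1, 0, 0, 0, 0, 0, 0.0], [0.08, 0, 0, 0, 0, 0, 0.0], [0, 0, 0, 0, 0, 0, 0.0]],
])

```text
clock: 6.12
tool_pos: [0.5276, 0.01, 0.0825]
ee_rot: [-2.189, -2.253, 0.0]
wrist_force: [0.4, -0.4, 0.3]
finger_gap: 0.501
gripper_force: 0.0
```

Call:
play_rows([
  [[0.05, 0, 0, 0, 0, 0, 0.0], [0.05, 0, 0, 0, 0, 0, 0.0], [0.05, 0, 0, 0, 0, 0, 0.0], [0, 0, 0, 0, 0, 0, 0.0]],
])

```text
clock: 6.62
tool_pos: [0.5274, 0.021, 0.0826]
ee_rot: [-2.19, -2.252, -0.0]
wrist_force: [-0.5, 0.5, -0.8]
finger_gap: 0.498
gripper_force: 0.1
```

```bash
python3 -c "
from go import *
where()"
```

```text
t 6.62 stand mm [-3.  -4.8 82.6] yaw 90.03 tilt [-0.  0.] F [-0.5  0.5 -0.8] gap 0.5
```

Call:
play_rows([
  [[0.05, 0, 0, 0, 0, 0, 0.0], [0.05, 0, 0, 0, 0, 0, 0.0], [0, 0, 0, 0, 0, 0, 0.0]],
])

```text
clock: 7.0
tool_pos: [0.5272, 0.0286, 0.0826]
ee_rot: [-2.19, -2.252, -0.0]
wrist_force: [-0.3, -0.1, 0.2]
finger_gap: 0.5
gripper_force: 0.0
```

Call:
play_rows([
  [[0.04, 0, 0, 0, 0, 0, 0.0], [0.03, 0, 0, 0, 0, 0, 0.0], [0, 0, 0, 0, 0, 0, 0.0]],
])

```text
clock: 7.38
tool_pos: [0.5272, 0.0319, 0.0827]
ee_rot: [2.19, 2.248, -0.005]
wrist_force: [-0.6, -6.5, -0.4]
finger_gap: 0.499
gripper_force: 0.0
```

```bash
python3 -c "
from go import *
where()
im=viewer.snapshot('wrist'); cv2.imwrite('pics/w2.png',im)"
```

```text
t 7.38 stand mm [-3.   6.2 82.7] yaw 89.95 tilt [ 0.    -0.004] F [-0.6 -6.5 -0.4] gap 0.5
```

View pics/w2.png

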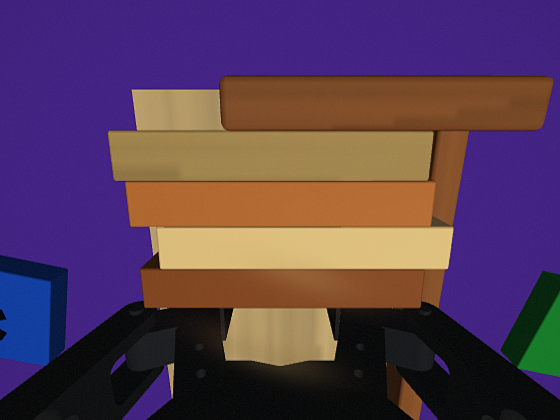

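The wrist view shows all four blocks upright and touching each other and the backstop (rows 130–305). Their right ends are staggered short of the fence (columns 420–452). I'll press slightly, back off, lift, close the gripper and go round to the −x ends.

Call:
play_rows([
  [[0.04, 0, 0, 0, 0, 0, 0.0], [0, 0, 0, 0, 0, 0, 0.0], [-0.12, 0, 0, 0, 0, 0, 0.0], [-0.2, 0, 0, 0, 0, 0, 0.0], [-0.1, 0, -0.2, 0, 0, 0, 0.0], [0, 0, -0.4, 0, 0, 0, -1], [0, 0, -0.4, 0, 0, 0, -1], [0, 0, 0, 0, 0, 0, -1]],
])

```text
clock: 8.43
tool_pos: [0.5301, 0.0046, 0.1611]
ee_rot: [2.187, 2.248, 0.007]
wrist_force: [0.8, 0.1, -0.6]
finger_gap: -0.002
gripper_force: 0.0
```

```bash
python3 -c "
from go import *
st=where(); rows(-90,61,160,5); print(); st['tool_pos']=toW(P,[-.09,.061,.16]); rows(-90,61,95,4,st=st)"
```

```text
t 8.43 stand mm [ -0.7 -21.3 161.1] yaw 90.0 tilt [ 0.007 -0.   ] F [ 0.8  0.1 -0.6] gap -0.0
[0.219, -0.238, 0.001, 0.002, 0.0, 0.0]
[0.219, -0.238, 0.002, 0.002, 0.0, 0.0]
[0.219, -0.238, 0.002, 0.002, 0.0, 0.0]
[0.219, -0.238, 0.002, 0.002, 0.0, 0.0]
[0.219, -0.238, 0.003, 0.002, 0.0, 0.0]

[0.0, -0.001, 0.217, 0.002, 0.0, 0.0]
[0.0, -0.001, 0.217, 0.002, 0.0, 0.0]
[0.0, -0.001, 0.217, 0.002, 0.0, 0.0]
[0.0, -0.0, 0.217, 0.002, 0.0, 0.0]
```

Call:
play_rows([
  [[0.22, -0.24, 0, 0, 0, 0, -1], [0.22, -0.24, 0, 0, 0, 0, -1], [0.22, -0.24, 0, 0, 0, 0, -1], [0.22, -0.24, 0, 0, 0, 0, -1], [0.22, -0.24, 0, 0, 0, 0, -1], [0, 0, 0, 0, 0, 0, -1]],
])

```text
clock: 9.18
tool_pos: [0.4337, 0.0855, 0.1571]
ee_rot: [-2.187, -2.253, 0.003]
wrist_force: [-0.5, 0.0, 0.3]
finger_gap: -0.002
gripper_force: 0.0
```

```bash
python3 -c "
from go import *
st=where(); rows(-90,61,95,4)
c=cam('wrist',st); im=viewer.snapshot('wrist'); cv2.imwrite('pics/w3.png',im)"
```

```text
t 9.18 stand mm [-94.9  62.3 157.1] yaw 90.12 tilt [-0.002  0.   ] F [-0.5  0.   0.3] gap -0.0
[-0.004, 0.017, 0.207, -0.001, -0.0, 0.001]
[-0.004, 0.017, 0.207, -0.001, -0.0, 0.001]
[-0.004, 0.017, 0.207, -0.001, -0.0, 0.001]
[-0.004, 0.017, 0.207, -0.001, -0.0, 0.001]
```

View pics/w3.png

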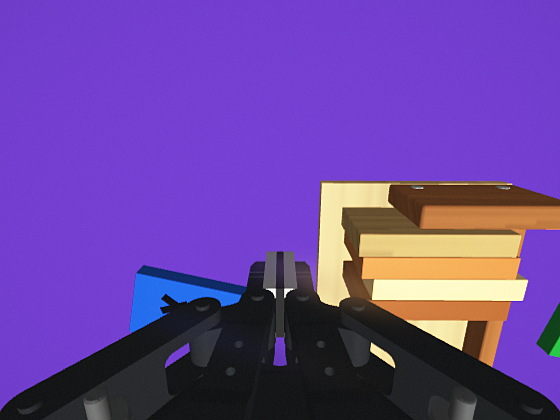

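The row is still standing. The −x ends are at about cols 343–372, rows 210–315. The finger backs widen above the tips, so a vertical finger could push too high. I'll descend beside the row and tilt the tool 15° so the fingertip leads and contacts low.

Call:
play_rows([
  [[-0.02, -0.02, 0.22, 0, 0, 0, -1], [0, -0.02, 0.22, 0, 0, 0, -1], [0, -0.02, 0.22, 0, 0, 0, -1], [0, 0, 0.22, 0, 0, 0, -1], [0, 0, 0, -0.11, 0, 0, -1], [0, 0, 0, -0.11, 0, 0, -1], [0, 0, 0, -0.11, 0, 0, -1], [0, 0, 0, 0, 0, 0, -1]],
])

```text
clock: 10.22
tool_pos: [0.43, 0.0827, 0.0911]
ee_rot: [2.057, 2.113, 0.273]
wrist_force: [-1.0, 0.4, -0.4]
finger_gap: 0.002
gripper_force: 0.0
```

```bash
cat >> go.py <<'E'
def tip():
    st=where(); M=R.from_rotvec(st["ee_rot"]); 
    for h in(0,.0145): print("tip y+%g"%h,np.round(toS(P,np.array(st["tool_pos"])+M.apply([0,h,.073]))*1e3,1))
E
python3 -c "
from go import *
tip()"
```

```text
t 10.22 stand mm [-98.7  59.6  91.1] yaw 89.97 tilt [0.255 0.006] F [-1.   0.4 -0.4] gap 0.0
tip y+0 [-80.1  59.6  20.5]
tip y+0.0145 [-66.1  59.6  24.2]
```

Call:
play_rows([
  [[0.02, -0.01, 0.04, 0, 0, 0, -1], [0, 0.08, 0.02, 0, 0, 0, -1], [0, 0.08, 0.02, 0, 0, 0, -1], [0, 0.04, 0.01, 0, 0, 0, -1], [0, 0.04, 0.01, 0, 0, 0, -1], [0, 0.04, 0.01, 0, 0, 0, -1], [0, 0, 0, 0, 0, 0, -1]],
])

```text
clock: 11.1
tool_pos: [0.453, 0.0854, 0.0889]
ee_rot: [2.056, 2.113, 0.275]
wrist_force: [-1.0, -0.0, 1.5]
finger_gap: -0.0
gripper_force: 0.0
```

Call:
play_rows([
  [[0, 0.04, 0.01, 0, 0, 0, -1], [0, 0.04, 0.01, 0, 0, 0, -1], [0, 0.02, 0.005, 0, 0, 0, -1], [0, 0, 0, 0, 0, 0, -1]],
])

```text
clock: 11.6
tool_pos: [0.4608, 0.0856, 0.089]
ee_rot: [2.056, 2.113, 0.276]
wrist_force: [-0.3, 0.2, 0.8]
finger_gap: 0.003
gripper_force: 0.0
```

```bash
python3 -c "
from go import *
tip()"
```

```text
t 11.6 stand mm [-67.9  61.6  89. ] yaw 90.01 tilt [0.256 0.007] F [-0.3  0.2  0.8] gap 0.0
tip y+0 [-49.1  61.6  18.4]
tip y+0.0145 [-35.1  61.6  22.2]
```

Call:
play_rows([
  [[0, 0.02, 0.005, 0, 0, 0, -1], [0, 0.02, 0.005, 0, 0, 0, -1], [0, 0, 0, 0, 0, 0, -1]],
])

```text
clock: 11.98
tool_pos: [0.4639, 0.0857, 0.0891]
ee_rot: [2.056, 2.113, 0.276]
wrist_force: [0.4, -0.5, 0.1]
finger_gap: -0.001
gripper_force: 0.0
```

Call:
play_rows([
  [[0, 0.02, 0.005, 0, 0, 0, -1], [0, 0.02, 0.005, 0, 0, 0, -1], [0, 0, 0, 0, 0, 0, -1]],
])

```text
clock: 12.35
tool_pos: [0.4662, 0.0858, 0.0887]
ee_rot: [2.056, 2.114, 0.274]
wrist_force: [-2.0, -0.3, 1.1]
finger_gap: 0.0
gripper_force: 1.1
```

```bash
python3 -c "
from go import *
tip(); cv2.imwrite('pics/w4.png',viewer.snapshot('wrist'))"
```

```text
t 12.35 stand mm [-62.5  61.7  88.7] yaw 90.01 tilt [0.255 0.007] F [-2.  -0.3  1.1] gap 0.0
tip y+0 [-43.9  61.7  18.2]
tip y+0.0145 [-29.8  61.7  21.9]
```

View pics/w4.png

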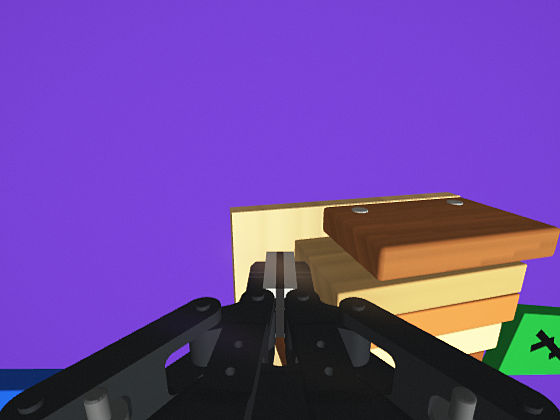

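Call:
play_rows([
  [[0, 0.02, 0.005, 0, 0, 0, -1], [0, 0.02, 0.005, 0, 0, 0, -1], [0, 0, 0, 0, 0, 0, -1]],
])

```text
clock: 12.78
tool_pos: [0.4667, 0.0858, 0.0883]
ee_rot: [2.058, 2.117, 0.269]
wrist_force: [-13.5, 0.3, 12.8]
finger_gap: 0.0
gripper_force: 8.7
```

Call:
play_rows([
  [[0, 0.02, 0.005, 0, 0, 0, -1], [0, 0, 0, 0, 0, 0, -1]],
])

```text
clock: 13.02
tool_pos: [0.4669, 0.0858, 0.0882]
ee_rot: [2.059, 2.118, 0.267]
wrist_force: [-18.0, -1.3, 20.7]
finger_gap: -0.002
gripper_force: 13.3
```

```bash
python3 -c "
from go import *
tip()"
```

```text
t 13.03 stand mm [-61.8  61.7  88.2] yaw 90.03 tilt [0.249 0.007] F [-18.   -1.3  20.7] gap -0.0
tip y+0 [-43.6  61.7  17.5]
tip y+0.0145 [-29.6  61.7  21.1]
```

Firm contact: TCP stopped advancing and the reaction is 18 N, so blocks 1 and 2 should be at the fence. I'll back off, shift to blocks 3 and 4 and push the same way.

Call:
play_rows([
  [[0, -0.13, -0.04, 0, 0, 0, -1], [0, -0.13, -0.05, 0, 0, 0, -1], [0, -0.15, -0.05, 0, 0, 0, -1], [-0.19, 0, 0, 0, 0, 0, -1], [-0.19, 0, 0, 0, 0, 0, -1], [0, 0, 0, 0, 0, 0, -1]],
])

```text
clock: 13.78
tool_pos: [0.4404, 0.0553, 0.0916]
ee_rot: [2.057, 2.11, 0.276]
wrist_force: [-0.2, 0.1, 0.1]
finger_gap: 0.002
gripper_force: 0.0
```

```bash
python3 -c "
from go import *
tip(); cv2.imwrite('pics/w5.png',viewer.snapshot('wrist'))"
```

```text
t 13.78 stand mm [-89.1  31.9  91.6] yaw 89.88 tilt [0.257 0.006] F [-0.2  0.1  0.1] gap 0.0
tip y+0 [-70.3  31.8  21.1]
tip y+0.0145 [-56.3  31.8  24.8]
```

View pics/w5.png

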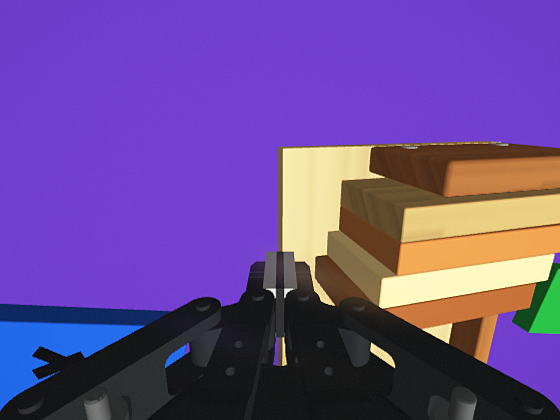

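Blocks 1 and 2 are now aligned at their −x ends (cols 340–400). Cream and dark still protrude to the left (col ~318–330). Now I'll push those two.

Call:
play_rows([
  [[0.02, 0.06, 0.02, 0, 0, 0, -1], [0, 0.06, 0.02, 0, 0, 0, -1], [0, 0.06, 0.02, 0, 0, 0, -1], [0, 0.06, 0.015, 0, 0, 0, -1], [0, 0.04, 0.01, 0, 0, 0, -1], [0, 0, 0, 0, 0, 0, -1]],
])

```text
clock: 14.58
tool_pos: [0.4619, 0.0587, 0.0906]
ee_rot: [2.056, 2.113, 0.276]
wrist_force: [-0.7, 0.4, -0.5]
finger_gap: 0.001
gripper_force: 0.0
```

Call:
play_rows([
  [[0, 0.02, 0.005, 0, 0, 0, -1], [0, 0.02, 0.005, 0, 0, 0, -1], [0, 0.01, 0.0, 0, 0, 0, -1], [0, 0, 0, 0, 0, 0, -1]],
])

```text
clock: 15.08
tool_pos: [0.4655, 0.0587, 0.0909]
ee_rot: [2.056, 2.113, 0.275]
wrist_force: [0.2, 0.3, 0.3]
finger_gap: -0.005
gripper_force: 0.1
```

```bash
python3 -c "
from go import *
tip()"
```

```text
t 15.07 stand mm [-63.9  34.6  90.9] yaw 90.01 tilt [0.256 0.007] F [0.2 0.3 0.3] gap -0.0
tip y+0 [-45.2  34.6  20.3]
tip y+0.0145 [-31.2  34.6  24. ]
```

Call:
play_rows([
  [[0, 0.02, 0.005, 0, 0, 0, -1], [0, 0.02, 0.005, 0, 0, 0, -1], [0, 0, 0, 0, 0, 0, -1]],
])

```text
clock: 15.45
tool_pos: [0.467, 0.0588, 0.0902]
ee_rot: [2.057, 2.115, 0.272]
wrist_force: [-5.0, -0.2, 2.9]
finger_gap: 0.001
gripper_force: 2.5
```

Call:
play_rows([
  [[0, 0.01, 0.0, 0, 0, 0, -1], [0, 0.01, 0.005, 0, 0, 0, -1], [0, 0, 0, 0, 0, 0, -1]],
])

```text
clock: 15.82
tool_pos: [0.4673, 0.0588, 0.0897]
ee_rot: [2.059, 2.116, 0.27]
wrist_force: [-8.0, 0.3, 5.1]
finger_gap: -0.007
gripper_force: 4.1
```

```bash
python3 -c "
from go import *
tip()"
```

```text
t 15.82 stand mm [-62.1  34.7  89.7] yaw 90.01 tilt [0.251 0.007] F [-8.   0.3  5.1] gap -0.01
tip y+0 [-43.8  34.7  19.1]
tip y+0.0145 [-29.7  34.7  22.7]
```

Call:
play_rows([
  [[0, -0.13, -0.04, 0, 0, 0, -1], [0, -0.13, -0.04, 0, 0, 0, -1], [0, -0.13, -0.04, 0, 0, 0, -1], [0, 0, 0, 0.11, 0, 0, -1], [0, 0, -0.2, 0.11, 0, 0, -1], [0, 0, -0.4, 0.11, 0, 0, -1], [0, 0, -0.4, 0, 0, 0, -1], [0, 0, -0.2, 0, 0, 0, -1]],
])

```text
clock: 16.82
tool_pos: [0.4353, 0.0579, 0.1835]
ee_rot: [2.189, 2.25, 0.003]
wrist_force: [0.2, -0.0, 0.6]
finger_gap: -0.002
gripper_force: 0.0
```

```bash
python3 -c "
from go import *
where(); rows(-3,-50,200,4)"
```

```text
t 16.82 stand mm [-94.1  34.6 183.5] yaw 90.01 tilt [ 0.003 -0.   ] F [ 0.2 -0.   0.6] gap -0.0
[-0.282, 0.304, -0.054, 0.001, 0.0, 0.0]
[-0.282, 0.304, -0.054, 0.001, 0.0, 0.0]
[-0.282, 0.304, -0.054, 0.001, 0.0, 0.0]
[-0.282, 0.304, -0.055, 0.001, 0.0, 0.0]
```

Call:
play_rows([
  [[-0.28, 0.31, -0.05, 0, 0, 0, 0], [-0.28, 0.31, -0.05, 0, 0, 0, 0], [-0.28, 0.31, -0.05, 0, 0, 0, 0], [-0.28, 0.34, -0.05, 0, 0, 0, 0], [0, 0, 0, 0, 0, 0, 0], [0, 0, 0, 0, 0, 0, 0]],
])

```text
clock: 17.58
tool_pos: [0.531, -0.0232, 0.1965]
ee_rot: [-2.19, -2.251, 0.001]
wrist_force: [0.3, -1.2, -0.8]
finger_gap: 0.498
gripper_force: 0.0
```

```bash
python3 -c "
from go import *
where(); rows(3,-30,84,6); im=viewer.snapshot('wrist'); cv2.imwrite('pics/w6.png',cv2.resize(im[0:280,150:430],None,fx=2.1,fy=2.1,interpolation=cv2.INTER_CUBIC))"
```

```text
t 17.57 stand mm [ -0.6 -49.1 196.5] yaw 90.0 tilt [-0.001  0.   ] F [ 0.3 -1.2 -0.8] gap 0.5
[0.042, 0.008, 0.25, -0.0, -0.0, 0.0]
[0.042, 0.008, 0.25, -0.0, -0.0, 0.0]
[0.042, 0.008, 0.25, -0.0, -0.0, 0.0]
[0.042, 0.008, 0.25, -0.0, -0.0, 0.0]
[0.042, 0.008, 0.25, -0.0, -0.0, 0.0]
[0.042, 0.008, 0.25, -0.0, -0.0, 0.0]
```

View pics/w6.png

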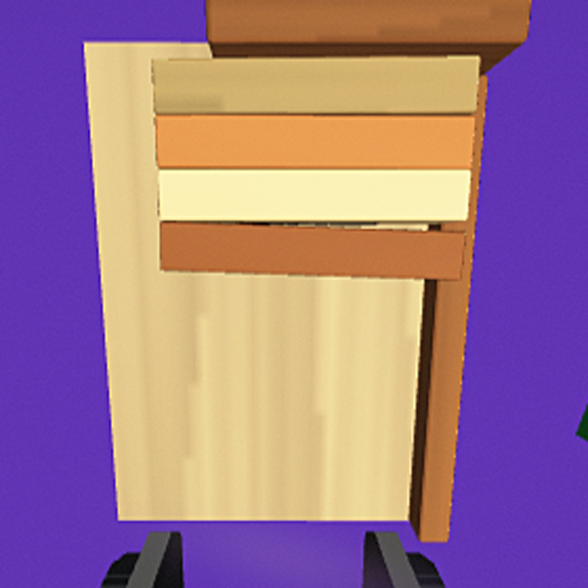

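The row is upright with its ends aligned along the fence (crop px ~(155–165) on the left, (463–480) on the right). The dark block is yawed slightly, opening a thin gap at its fence end. I'll press once more against the backstop with the two spread fingers.

Call:
play_rows([
  [[0.04, 0.01, 0.25, 0, 0, 0, 0], [0.04, 0.01, 0.25, 0, 0, 0, 0], [0.04, 0.01, 0.25, 0, 0, 0, 0], [0.04, 0.01, 0.25, 0, 0, 0, 0], [0.04, 0.02, 0.25, 0, 0, 0, 0], [0.04, 0.02, 0.25, 0, 0, 0, 0], [0, 0, 0, 0, 0, 0, 0]],
])

```text
clock: 18.5
tool_pos: [0.535, -0.0043, 0.083]
ee_rot: [-2.187, -2.251, 0.004]
wrist_force: [-1.0, 0.0, 0.1]
finger_gap: 0.495
gripper_force: 0.0
```

Call:
play_rows([
  [[0.1, 0, 0, 0, 0, 0, 0], [0.1, 0, 0, 0, 0, 0, 0], [0.08, 0, 0, 0, 0, 0, 0], [0.06, 0, 0, 0, 0, 0, 0], [0.04, 0, 0, 0, 0, 0, 0], [0, 0, 0, 0, 0, 0, 0]],
])

```text
clock: 19.25
tool_pos: [0.5366, 0.0234, 0.0843]
ee_rot: [2.19, 2.252, -0.0]
wrist_force: [0.6, -1.1, 0.2]
finger_gap: 0.501
gripper_force: 0.0
```

```bash
python3 -c "
from go import *
where()"
```

```text
t 19.25 stand mm [ 6.2 -2.7 84.3] yaw 90.02 tilt [-0. -0.] F [ 0.6 -1.1  0.2] gap 0.5
```

Call:
play_rows([
  [[0.04, 0, 0, 0, 0, 0, 0], [0.03, 0, 0, 0, 0, 0, 0], [0.03, 0, 0, 0, 0, 0, 0], [0.02, 0, 0, 0, 0, 0, 0], [0.02, 0, 0, 0, 0, 0, 0], [0, 0, 0, 0, 0, 0, 0]],
])

```text
clock: 20.0
tool_pos: [0.5363, 0.0323, 0.0843]
ee_rot: [2.19, 2.249, -0.005]
wrist_force: [-0.1, -6.3, 0.9]
finger_gap: 0.502
gripper_force: 0.0
```

Call:
play_rows([
  [[0.02, 0, 0, 0, 0, 0, 0], [0, 0, 0, 0, 0, 0, 0]],
])

```text
clock: 20.25
tool_pos: [0.5362, 0.0325, 0.0843]
ee_rot: [2.19, 2.246, -0.008]
wrist_force: [0.1, -11.3, -0.3]
finger_gap: 0.496
gripper_force: 0.0
```

```bash
python3 -c "
from go import *
where()"
```

```text
t 20.25 stand mm [ 6.1  6.4 84.3] yaw 89.9 tilt [-0.    -0.007] F [  0.1 -11.3  -0.3] gap 0.5
```

That last crop was the eleventh picture I viewed, one over the limit of ten, so I won't view any more. I'll check the rest numerically. Next: back off, lift and measure the block tops from the wrist camera.

Call:
play_rows([
  [[-0.1, 0, 0, 0, 0, 0, 0], [-0.3, 0, 0, 0, 0, 0, 0], [-0.3, 0, -0.25, 0, 0, 0, 0], [-0.1, 0, -0.5, 0, 0, 0, 0], [0, 0, -0.5, 0, 0, 0, 0], [0, 0, -0.25, 0, 0, 0, 0], [0, 0, 0, 0, 0, 0, 0], [0, 0, 0, 0, 0, 0, 0]],
])

```text
clock: 21.25
tool_pos: [0.5374, -0.0246, 0.1958]
ee_rot: [-2.19, -2.251, 0.001]
wrist_force: [0.0, -0.1, -0.6]
finger_gap: 0.498
gripper_force: 0.0
```

```bash
cat > chk.py <<'E'
from go import *
st=where(); c=cam('wrist',st); im=viewer.snapshot('wrist'); cv2.imwrite('pics/chk_%d.png'%(st["clock"]*10),im)
# rectify plane z=64 mm (block tops): 4 px/mm, stand x -60..70, y 5..90
S=4; X0,X1,Y0,Y1=-60,75,5,85
src=proj(c,toW(P,np.array([[X0,Y1,64],[X1,Y1,64],[X1,Y0,64],[X0,Y0,64]])/1e3)).astype(np.float32)
dst=np.float32([[0,0],[(X1-X0)*S,0],[(X1-X0)*S,(Y1-Y0)*S],[0,(Y1-Y0)*S]])
r=cv2.warpPerspective(im,cv2.getPerspectiveTransform(src,dst),((X1-X0)*S,(Y1-Y0)*S),flags=cv2.INTER_CUBIC)
g=cv2.cvtColor(cv2.GaussianBlur(r,(3,3),0),cv2.COLOR_BGR2LAB).astype(float)
# boundaries between blocks: strongest colour steps in y along several columns
for x in(-25,-5,15,35,45):
    col=g[:,int((x-X0)*S)-6:int((x-X0)*S)+6].mean(1); d=np.linalg.norm(col[3:]-col[:-3],axis=1)
    pk=[i for i in range(2,len(d)-2) if d[i]==d[max(0,i-8):i+9].max() and d[i]>8]
    print("x",x,[(round(Y1-(i+1.5)/S,1),int(d[i])) for i in pk])
for i,y in enumerate((68,54,40,26)):
    row=g[int((Y1-y)*S)-10:int((Y1-y)*S)+10].mean(0); d=np.linalg.norm(row[3:]-row[:-3],axis=1)
    pk=[k for k in range(2,len(d)-2) if d[k]==d[max(0,k-8):k+9].max() and d[k]>8]
    print("block",i+1,[(round(X0+(k+1.5)/S,1),int(d[k])) for k in pk])
E
python3 chk.py
```

```text
t 21.25 stand mm [  5.7 -50.6 195.8] yaw 90.02 tilt [-0.001  0.001] F [ 0.  -0.1 -0.6] gap 0.5
x -25 [(83.6, 112), (74.9, 141), (72.4, 43), (57.4, 68), (43.4, 93), (29.9, 143), (15.6, 65)]
x -5 [(83.6, 131), (75.4, 46), (71.9, 107), (57.1, 85), (43.4, 97), (29.9, 140), (15.4, 59)]
x 15 [(83.6, 133), (75.4, 36), (71.9, 109), (57.1, 85), (43.4, 100), (29.9, 141), (15.4, 64)]
x 35 [(83.6, 133), (75.4, 40), (72.1, 125), (57.1, 85), (43.4, 101), (29.9, 145), (15.6, 68)]
x 45 [(83.6, 133), (75.4, 42), (72.1, 129), (57.1, 74), (43.4, 101), (29.9, 139), (15.6, 72)]
block 1 [(-49.6, 165), (-32.9, 44), (57.1, 104), (60.1, 40)]
block 2 [(-49.6, 168), (-32.6, 55), (56.9, 47), (60.4, 112)]
block 3 [(-49.6, 167), (-32.4, 44), (56.9, 96), (60.4, 112)]
block 4 [(-49.6, 169), (-32.9, 71), (56.6, 21), (60.4, 116)]
```

Block boundaries are parallel and 14 mm apart, and the ends agree within 0.5 mm. A dark band (y ≈ 72–75) shows beside the backstop. I'll look straight down on it to tell a gap from the backstop's visible face.

Call:
play_rows([
  [[0.25, 0, 0.1, 0, 0, 0, 0], [0.25, 0, 0.1, 0, 0, 0, 0], [0.2, 0, 0.1, 0, 0, 0, 0], [0, 0, 0, 0, 0, 0, 0], [0, 0, 0, 0, 0, 0, 0]],
])

```text
clock: 21.92
tool_pos: [0.5365, 0.0278, 0.1743]
ee_rot: [2.19, 2.252, -0.0]
wrist_force: [-0.3, -1.1, -0.1]
finger_gap: 0.502
gripper_force: 0.0
```

```bash
python3 chk.py; python3 - <<'E'
import cv2,glob
f=sorted(glob.glob('pics/chk_*.png'))[-1]; a=cv2.imread(f)
w=cv2.imread('pics/w2.png')
# w2 (pressed): colours down column 330 around backstop edge row ~130 ; now: column 330
print([w[r,328:334].mean(0).astype(int).tolist() for r in range(118,142,2)])
print([(r,a[r,328:334].mean(0).astype(int).tolist()) for r in range(60,210,4)])
E
```

```text
t 21.93 stand mm [  6.3   1.8 174.3] yaw 90.04 tilt [ 0. -0.] F [-0.3 -1.1 -0.1] gap 0.5
x -25 [(71.9, 86), (57.6, 86), (43.4, 87), (29.9, 144), (15.9, 49)]
x -5 [(72.9, 96), (58.4, 90), (43.4, 83), (29.9, 161), (15.9, 51)]
x 15 [(72.9, 98), (58.4, 93), (43.4, 82), (29.9, 170), (15.6, 60)]
x 35 [(72.9, 92), (58.4, 96), (43.4, 88), (29.9, 147), (15.6, 62)]
x 45 [(74.9, 93), (71.9, 81), (58.4, 95), (43.4, 78), (29.9, 150), (15.6, 54)]
block 1 [(-48.1, 168), (-32.9, 40), (56.9, 57), (59.6, 115)]
block 2 [(-48.1, 162), (-32.9, 52), (56.9, 49), (59.6, 110)]
block 3 [(-48.1, 152), (-32.4, 39), (56.9, 103), (59.6, 105)]
block 4 [(-48.1, 145), (-32.9, 81), (56.4, 16), (59.6, 102)]
[[39, 76, 126], [40, 78, 126], [41, 77, 126], [39, 75, 124], [35, 69, 119], [32, 65, 116], [25, 47, 76], [71, 124, 154], [81, 137, 165], [80, 136, 164], [79, 135, 163], [79, 135, 162]]
[(60, [174, 50, 93]), (64, [174, 50, 92]), (68, [175, 50, 93]), (72, [175, 50, 93]), (76, [174, 49, 93]), (80, [175, 50, 93]), (84, [175, 49, 93]), (88, [37, 89, 152]), (92, [57, 103, 166]), (96, [56, 102, 164]), (100, [59, 108, 172]), (104, [60, 110, 175]), (108, [53, 99, 158]), (112, [40, 83, 147]), (116, [146, 206, 232]), (120, [102, 172, 212]), (124, [110, 178, 210]), (128, [109, 176, 208]), (132, [109, 177, 209]), (136, [109, 178, 209]), (140, [109, 176, 208]), (144, [96, 159, 192]), (148, [82, 158, 235]), (152, [79, 154, 231]), (156, [80, 155, 231]), (160, [81, 156, 232]), (164, [81, 156, 232]), (168, [82, 159, 235]), (172, [187, 247, 253]), (176, [177, 239, 249]), (180, [178, 239, 250]), (184, [178, 239, 249]), (188, [178, 239, 250]), (192, [184, 247, 255]), (196, [61, 113, 190]), (200, [61, 111, 187]), (204, [61, 112, 187]), (208, [59, 109, 185])]
```

```bash
python3 - <<'E'
from go import *
a=cv2.imread('pics/chk_219.png'); b=cv2.imread('pics/chk_212.png')
for x in(250,290,330,370): print(x,[a[r,x-2:x+3].mean(0).astype(int).tolist() for r in range(109,123)])
st=robot.observe(); c=cam('wrist',st)
print(np.round(proj(c,toW(P,np.array([[15,75,66],[15,75,64],[15,75,10],[15,61,64],[15,89,66],[-60,80,10]])/1e3)),1))
print('boundary rows->y(z64):',[(r,np.round((toS(P,onplane(c,(330,r),.064))*1e3)[1],1)) for r in(88,114,116,118,146,170,195)])
q=proj(c,toW(P,np.array([[-50,60,10]])/1e3))[0].astype(int); print('floor colour',q,a[q[1]-2:q[1]+3,q[0]-2:q[0]+3].reshape(-1,3).mean(0))
print('z66 backstop outer/inner:',[np.round((toS(P,onplane(c,(330,r),.066))*1e3)[1],1) for r in(86.5,114)])
E
```

```text
250 [[57, 103, 164], [56, 104, 165], [53, 99, 163], [46, 88, 157], [48, 88, 142], [101, 151, 180], [145, 207, 233], [143, 204, 232], [131, 189, 218], [64, 101, 123], [45, 81, 107], [101, 169, 207], [114, 184, 215], [109, 178, 208]]
290 [[58, 105, 166], [56, 101, 164], [50, 94, 157], [41, 83, 147], [47, 84, 137], [98, 147, 176], [140, 200, 226], [136, 196, 224], [125, 182, 211], [61, 96, 119], [47, 86, 114], [105, 179, 218], [113, 185, 216], [110, 180, 210]]
330 [[52, 96, 155], [50, 96, 153], [49, 93, 152], [40, 84, 147], [49, 91, 146], [106, 157, 188], [150, 211, 236], [146, 207, 233], [137, 196, 226], [82, 125, 150], [44, 81, 111], [102, 172, 212], [116, 187, 218], [110, 178, 211]]
370 [[55, 101, 162], [54, 100, 161], [53, 98, 160], [50, 96, 161], [39, 78, 135], [28, 56, 99], [50, 98, 166], [58, 108, 175], [61, 113, 180], [60, 111, 178], [62, 114, 178], [74, 131, 184], [85, 145, 196], [79, 139, 192]]
[[293.1 113. ]
 [292.9 113. ]
 [289.7 113.1]
 [292.6 139. ]
 [293.4  85.3]
 [183.9 105.7]]
boundary rows->y(z64): [(88, np.float64(87.8)), (114, np.float64(74.5)), (116, np.float64(73.4)), (118, np.float64(72.4)), (146, np.float64(57.1)), (170, np.float64(43.4)), (195, np.float64(28.5))]
floor colour [200 134] [134.32 193.76 221.52]
z66 backstop outer/inner: [np.float64(88.4), np.float64(74.5)]
```

There is a real gap. Pale floor (≈145,205,232) shows at rows 114–118 between the backstop and block 1, about 2.5 mm, though block spacing and end alignment are good. The row evidently rebounded when I released an 11 N press quickly. I'll press again gently and back off very slowly.

Call:
play_rows([
  [[-0.25, 0, 0, 0, 0, 0, 0], [-0.2, 0, 0.2, 0, 0, 0, 0], [0, 0, 0.25, 0, 0, 0, 0], [0, 0, 0.25, 0, 0, 0, 0], [0, 0, 0.25, 0, 0, 0, 0], [0, 0, 0.25, 0, 0, 0, 0], [0, 0, 0, 0, 0, 0, 0], [0, 0, 0, 0, 0, 0, 0]],
])

```text
clock: 22.98
tool_pos: [0.5372, -0.0068, 0.0842]
ee_rot: [-2.191, -2.251, 0.001]
wrist_force: [-0.1, -0.8, -0.2]
finger_gap: 0.499
gripper_force: 0.0
```

```bash
python3 -c "
from go import *
where()"
```

```text
t 22.98 stand mm [  6.  -32.8  84.2] yaw 89.95 tilt [-0.001 -0.   ] F [-0.1 -0.8 -0.2] gap 0.5
```

Call:
play_rows([
  [[0.1, 0, 0, 0, 0, 0, 0], [0.1, 0, 0, 0, 0, 0, 0], [0.1, 0, 0, 0, 0, 0, 0], [0.06, 0, 0, 0, 0, 0, 0], [0.03, 0, 0, 0, 0, 0, 0], [0.02, 0, 0, 0, 0, 0, 0], [0.02, 0, 0, 0, 0, 0, 0], [0.02, 0, 0, 0, 0, 0, 0]],
])

```text
clock: 23.98
tool_pos: [0.5365, 0.0276, 0.0843]
ee_rot: [2.191, 2.252, -0.0]
wrist_force: [-1.3, -0.0, -0.8]
finger_gap: 0.501
gripper_force: 0.0
```

Call:
play_rows([
  [[0.02, 0, 0, 0, 0, 0, 0], [0.02, 0, 0, 0, 0, 0, 0], [0.01, 0, 0, 0, 0, 0, 0], [0, 0, 0, 0, 0, 0, 0]],
])

```text
clock: 24.48
tool_pos: [0.5363, 0.0315, 0.0843]
ee_rot: [2.19, 2.252, -0.0]
wrist_force: [-1.0, -0.9, 0.3]
finger_gap: 0.5
gripper_force: 0.0
```

```bash
cat > gap.py <<'E'
from go import *
st=where(); c=cam('wrist',st); a=viewer.snapshot('wrist')
for x in(0,20,40):
    q=proj(c,toW(P,np.array([[x,75,65]])/1e3))[0].astype(int); s=np.linalg.norm(c[1]-toW(P,[x/1e3,.075,.065]))
    print(x,q,'px/mm',round(314/s/1e3,2),[a[r,q[0]-2:q[0]+3].mean(0).astype(int).tolist() for r in range(q[1]-6,q[1]+14)])
E
python3 gap.py
```

```text
t 24.48 stand mm [ 6.2  5.4 84.3] yaw 90.01 tilt [ 0. -0.] F [-1.  -0.9  0.3] gap 0.5
0 [253 127] px/mm 3.5 [[41, 76, 125], [37, 73, 122], [36, 72, 122], [35, 71, 122], [35, 71, 123], [28, 58, 106], [31, 53, 84], [69, 105, 130], [74, 113, 134], [33, 62, 83], [65, 114, 145], [75, 129, 157], [80, 138, 165], [80, 135, 163], [78, 134, 161], [78, 133, 161], [78, 133, 161], [79, 133, 160], [77, 132, 159], [77, 132, 159]]
20 [326 127] px/mm 3.48 [[38, 75, 123], [37, 71, 120], [35, 68, 116], [34, 65, 113], [31, 62, 111], [25, 53, 100], [33, 58, 90], [75, 114, 140], [77, 117, 139], [30, 57, 77], [64, 115, 149], [75, 129, 157], [81, 139, 166], [79, 136, 163], [79, 136, 163], [79, 134, 162], [78, 135, 162], [79, 135, 162], [78, 134, 161], [78, 134, 161]]
40 [398 127] px/mm 3.29 [[37, 72, 117], [36, 69, 115], [34, 66, 113], [33, 66, 114], [33, 66, 115], [31, 62, 110], [23, 45, 81], [12, 23, 44], [11, 22, 33], [37, 66, 87], [65, 114, 148], [74, 127, 155], [82, 138, 165], [79, 135, 164], [80, 136, 164], [80, 136, 163], [80, 135, 163], [79, 134, 162], [78, 134, 162], [79, 134, 162]]
```

Call:
play_rows([
  [[0.01, 0, 0, 0, 0, 0, 0], [0.01, 0, 0, 0, 0, 0, 0], [0, 0, 0, 0, 0, 0, 0]],
])

```text
clock: 24.9
tool_pos: [0.5364, 0.0322, 0.0843]
ee_rot: [2.19, 2.25, -0.002]
wrist_force: [-0.1, -5.4, 1.3]
finger_gap: 0.499
gripper_force: 0.0
```

```bash
python3 gap.py
```

```text
t 24.9 stand mm [ 6.2  6.2 84.3] yaw 89.97 tilt [ 0.    -0.002] F [-0.1 -5.4  1.3] gap 0.5
0 [253 129] px/mm 3.5 [[39, 77, 125], [37, 73, 123], [37, 74, 124], [37, 72, 122], [37, 71, 123], [34, 69, 119], [22, 47, 88], [29, 55, 82], [59, 105, 134], [71, 122, 151], [79, 135, 163], [81, 137, 164], [80, 135, 162], [80, 135, 162], [78, 134, 161], [78, 134, 162], [79, 134, 161], [77, 132, 159], [79, 134, 160], [77, 132, 160]]
20 [325 129] px/mm 3.48 [[40, 76, 125], [37, 73, 122], [36, 70, 118], [33, 65, 114], [32, 64, 112], [31, 61, 110], [23, 49, 91], [23, 45, 73], [49, 88, 115], [72, 125, 154], [80, 137, 165], [80, 137, 165], [80, 136, 163], [79, 136, 163], [79, 135, 162], [78, 135, 162], [78, 135, 163], [78, 134, 161], [78, 134, 161], [79, 134, 162]]
40 [398 129] px/mm 3.3 [[37, 70, 118], [36, 70, 117], [36, 70, 117], [34, 66, 114], [34, 65, 115], [32, 64, 113], [25, 52, 97], [24, 46, 75], [49, 87, 114], [71, 122, 153], [80, 135, 163], [81, 136, 165], [79, 135, 164], [80, 136, 163], [80, 136, 163], [79, 135, 162], [79, 134, 163], [79, 134, 163], [80, 135, 163], [79, 135, 162]]
```

The gap is closed at 5 N. Releasing very slowly and checking the gap again.

Call:
play_rows([
  [[-0.005, 0, 0, 0, 0, 0, 0], [-0.005, 0, 0, 0, 0, 0, 0], [-0.005, 0, 0, 0, 0, 0, 0], [-0.005, 0, 0, 0, 0, 0, 0], [-0.005, 0, 0, 0, 0, 0, 0], [-0.005, 0, 0, 0, 0, 0, 0], [-0.005, 0, 0, 0, 0, 0, 0], [-0.005, 0, 0, 0, 0, 0, 0]],
])

```text
clock: 25.95
tool_pos: [0.5364, 0.03, 0.0843]
ee_rot: [-2.19, -2.252, -0.0]
wrist_force: [-0.6, 0.2, -0.9]
finger_gap: 0.497
gripper_force: 0.0
```

```bash
python3 gap.py
```

```text
t 25.95 stand mm [ 6.2  4.  84.3] yaw 90.02 tilt [-0.  0.] F [-0.6  0.2 -0.9] gap 0.5
0 [253 121] px/mm 3.5 [[38, 75, 123], [39, 75, 123], [38, 73, 122], [36, 71, 121], [36, 70, 122], [31, 63, 114], [16, 40, 79], [52, 82, 105], [111, 162, 186], [106, 156, 181], [93, 139, 165], [41, 69, 86], [20, 37, 49], [25, 44, 58], [25, 45, 57], [24, 42, 56], [39, 70, 93], [68, 119, 152], [74, 127, 155], [80, 137, 164]]
20 [326 121] px/mm 3.48 [[39, 75, 124], [37, 72, 119], [35, 70, 117], [33, 67, 113], [31, 64, 110], [29, 59, 106], [19, 42, 83], [43, 69, 95], [96, 143, 169], [114, 167, 194], [103, 152, 179], [50, 82, 102], [19, 36, 48], [25, 45, 59], [25, 43, 59], [22, 41, 54], [36, 67, 88], [65, 115, 149], [73, 127, 156], [81, 137, 166]]
40 [399 121] px/mm 3.3 [[36, 71, 117], [36, 69, 116], [35, 68, 116], [34, 66, 114], [33, 65, 114], [31, 64, 113], [28, 56, 100], [19, 38, 66], [11, 20, 36], [9, 20, 37], [9, 19, 36], [14, 26, 42], [24, 42, 57], [26, 48, 62], [25, 45, 59], [23, 41, 54], [36, 65, 87], [64, 113, 147], [73, 125, 154], [81, 137, 165]]
```

The gap follows the finger as it leaves: 0.2 mm pressed, then about 2.7 mm after release. So the vertical fingers are contacting high and rocking the tops in, and on release the blocks rock back upright with their feet still about 2.7 mm short. I'll tilt the tool so the fingertips lead and push at the foot.

Call:
play_rows([
  [[-0.05, 0, 0, 0, 0, 0, 0], [-0.2, 0, 0, 0, 0, 0, 0], [-0.3, 0, -0.05, 0, 0, 0, 0], [0, 0, 0, 0, 0.11, 0, 0], [0, 0, 0, 0, 0.11, 0, 0], [0, 0, 0, 0, 0.11, 0, 0], [0, 0, 0, 0, 0, 0, 0], [0, 0, 0, 0, 0, 0, 0]],
])

```text
clock: 27.0
tool_pos: [0.5376, -0.0117, 0.088]
ee_rot: [-2.054, -2.111, -0.266]
wrist_force: [-0.2, 0.6, 0.5]
finger_gap: 0.5
gripper_force: 0.0
```

```bash
cat >> go.py <<'E'
def tipy():
    st=where(); M=R.from_rotvec(st["ee_rot"])
    for h in(-.011,.011): print("tip x%+g"%h,np.round(toS(P,np.array(st["tool_pos"])+M.apply([h,0,.0708]))*1e3,1))
E
python3 -c "
from go import *
tipy()"
```

```text
t 27.0 stand mm [  6.2 -37.8  88. ] yaw 89.99 tilt [-0.007  0.255] F [-0.2  0.6  0.5] gap 0.5
tip x-0.011 [  6.2 -30.3  16.7]
tip x+0.011 [ 6.2 -9.1 22.3]
```

Call:
play_rows([
  [[-0.01, 0, 0.045, 0, 0, 0, 0], [0.09, 0, 0.025, 0, 0, 0, 0], [0.09, 0, 0.025, 0, 0, 0, 0], [0.07, 0, 0.02, 0, 0, 0, 0], [0.03, 0, 0.01, 0, 0, 0, 0], [0.02, 0, 0.005, 0, 0, 0, 0], [0.02, 0, 0.005, 0, 0, 0, 0], [0, 0, 0, 0, 0, 0, 0]],
])

```text
clock: 28.0
tool_pos: [0.5369, 0.0137, 0.0842]
ee_rot: [-2.053, -2.11, -0.267]
wrist_force: [-0.1, -0.4, 1.0]
finger_gap: 0.501
gripper_force: 0.0
```

```bash
python3 -c "
from go import *
tipy()"
```

```text
t 28.0 stand mm [  6.2 -12.3  84.2] yaw 90.0 tilt [-0.007  0.256] F [-0.1 -0.4  1. ] gap 0.5
tip x-0.011 [ 6.2 -4.8 13. ]
tip x+0.011 [ 6.2 16.5 18.6]
```

Call:
play_rows([
  [[0.01, 0, 0.0025, 0, 0, 0, 0], [0.01, 0, 0.0025, 0, 0, 0, 0], [0.01, 0, 0.0025, 0, 0, 0, 0], [0, 0, 0, 0, 0, 0, 0]],
])

```text
clock: 28.5
tool_pos: [0.5368, 0.016, 0.0842]
ee_rot: [-2.053, -2.11, -0.267]
wrist_force: [-0.5, -0.1, -0.2]
finger_gap: 0.501
gripper_force: 0.4
```

Call:
play_rows([
  [[0.01, 0, 0.0025, 0, 0, 0, 0], [0.01, 0, 0.0025, 0, 0, 0, 0], [0, 0, 0, 0, 0, 0, 0]],
])

```text
clock: 28.88
tool_pos: [0.5367, 0.0177, 0.0843]
ee_rot: [-2.053, -2.11, -0.268]
wrist_force: [-0.1, 0.0, -0.2]
finger_gap: 0.501
gripper_force: 0.3
```

```bash
python3 -c "
from go import *
tipy()"; python3 gap.py
```

```text
t 28.88 stand mm [ 6.2 -8.3 84.3] yaw 90.02 tilt [-0.007  0.256] F [-0.1  0.  -0.2] gap 0.5
tip x-0.011 [ 6.2 -0.8 13. ]
tip x+0.011 [ 6.2 20.5 18.6]
t 28.88 stand mm [ 6.2 -8.3 84.3] yaw 90.02 tilt [-0.007  0.256] F [-0.1  0.  -0.2] gap 0.5
0 [258 106] px/mm 2.84 [[44, 82, 134], [43, 82, 133], [41, 80, 134], [40, 79, 135], [38, 77, 132], [34, 67, 119], [24, 49, 87], [17, 35, 63], [15, 29, 54], [44, 77, 108], [80, 139, 171], [89, 151, 180], [85, 144, 173], [86, 145, 173], [85, 144, 173], [85, 143, 172], [87, 143, 172], [85, 143, 172], [85, 143, 171], [84, 142, 170]]
20 [317 106] px/mm 2.83 [[43, 82, 133], [41, 78, 129], [39, 74, 126], [38, 72, 124], [36, 70, 122], [31, 63, 113], [27, 52, 91], [20, 39, 70], [10, 20, 42], [35, 63, 86], [82, 141, 173], [90, 152, 181], [86, 147, 176], [85, 146, 174], [86, 145, 174], [86, 145, 174], [86, 145, 173], [86, 144, 173], [85, 144, 172], [86, 143, 172]]
40 [377 106] px/mm 2.73 [[41, 76, 126], [39, 74, 125], [40, 74, 126], [39, 74, 126], [36, 73, 127], [32, 65, 119], [27, 54, 96], [20, 40, 72], [9, 20, 42], [37, 64, 86], [82, 140, 173], [91, 151, 180], [87, 147, 177], [87, 146, 176], [87, 145, 175], [86, 145, 175], [86, 144, 174], [87, 144, 175], [86, 144, 173], [88, 147, 175]]
```

Call:
play_rows([
  [[0.01, 0, 0.0025, 0, 0, 0, 0], [0.005, 0, 0.0015, 0, 0, 0, 0], [0, 0, 0, 0, 0, 0, 0]],
])

```text
clock: 29.3
tool_pos: [0.5367, 0.0183, 0.0842]
ee_rot: [-2.054, -2.111, -0.266]
wrist_force: [-1.4, -4.8, 0.6]
finger_gap: 0.499
gripper_force: 2.0
```

Call:
play_rows([
  [[0.01, 0, 0.0025, 0, 0, 0, 0], [0.005, 0, 0.0015, 0, 0, 0, 0], [0, 0, 0, 0, 0, 0, 0]],
])

```text
clock: 29.68
tool_pos: [0.5367, 0.0186, 0.0842]
ee_rot: [-2.056, -2.111, -0.264]
wrist_force: [-0.9, -7.1, 1.3]
finger_gap: 0.502
gripper_force: 3.7
```

```bash
python3 gap.py
```

```text
t 29.68 stand mm [ 6.2 -7.5 84.2] yaw 89.96 tilt [-0.007  0.253] F [-0.9 -7.1  1.3] gap 0.5
0 [257 108] px/mm 2.85 [[44, 82, 133], [43, 81, 134], [41, 79, 133], [39, 78, 133], [39, 78, 134], [34, 69, 122], [24, 49, 90], [16, 31, 60], [34, 63, 88], [77, 132, 165], [88, 147, 176], [87, 146, 175], [86, 145, 174], [86, 144, 172], [85, 143, 171], [85, 143, 172], [85, 143, 171], [84, 142, 170], [84, 141, 170], [84, 141, 170]]
20 [317 108] px/mm 2.84 [[44, 82, 134], [41, 78, 129], [40, 76, 127], [37, 71, 123], [34, 68, 121], [32, 63, 114], [24, 49, 89], [14, 29, 60], [49, 81, 101], [99, 157, 182], [84, 145, 175], [86, 147, 176], [86, 146, 174], [85, 145, 174], [85, 144, 173], [85, 144, 173], [85, 143, 172], [87, 144, 173], [85, 142, 171], [85, 142, 171]]
40 [377 108] px/mm 2.74 [[42, 78, 127], [38, 74, 125], [39, 74, 125], [38, 73, 126], [37, 72, 127], [33, 68, 120], [26, 52, 94], [14, 30, 62], [50, 85, 104], [101, 161, 186], [85, 144, 174], [86, 146, 176], [87, 145, 175], [86, 145, 175], [86, 144, 174], [86, 144, 174], [86, 145, 174], [86, 144, 173], [86, 145, 173], [86, 144, 173]]
```

Firm contact at the foot (7 N). I'll release gently, back off, straighten and rise to check from above.

Call:
play_rows([
  [[-0.01, 0, -0.0025, 0, 0, 0, 0], [-0.01, 0, -0.0025, 0, 0, 0, 0], [-0.01, 0, -0.0025, 0, 0, 0, 0], [-0.02, 0, -0.005, 0, 0, 0, 0], [-0.1, 0, -0.03, 0, 0, 0, 0], [-0.2, 0, -0.05, 0, 0, 0, 0], [-0.2, 0, -0.05, 0, -0.11, 0, 0], [0, 0, -0.1, 0, -0.11, 0, 0]],
])

```text
clock: 30.72
tool_pos: [0.5378, -0.0261, 0.0911]
ee_rot: [-2.151, -2.205, -0.089]
wrist_force: [1.0, 0.2, 0.2]
finger_gap: 0.495
gripper_force: 0.0
```

Call:
play_rows([
  [[0, 0, -0.3, 0, -0.11, 0, 0], [0, 0, -0.5, 0, 0, 0, 0], [0.25, 0, -0.25, 0, 0, 0, 0], [0.25, 0, 0, 0, 0, 0, 0], [0.15, 0, 0, 0, 0, 0, 0], [0, 0, 0, 0, 0, 0, 0], [0, 0, 0, 0, 0, 0, 0]],
])

```text
clock: 31.6
tool_pos: [0.5361, 0.0227, 0.1691]
ee_rot: [-2.19, -2.251, 0.002]
wrist_force: [0.7, -0.0, 0.1]
finger_gap: 0.502
gripper_force: 0.0
```

```bash
python3 gap.py; python3 chk.py
```

```text
t 31.6 stand mm [  5.7  -3.3 169.1] yaw 90.01 tilt [-0.002 -0.   ] F [ 0.7 -0.   0.1] gap 0.5
0 [266 103] px/mm 1.8 [[56, 102, 163], [55, 102, 161], [55, 101, 160], [54, 100, 162], [50, 97, 160], [45, 87, 151], [29, 59, 106], [58, 103, 132], [106, 175, 207], [109, 177, 209], [106, 173, 204], [106, 173, 204], [105, 172, 202], [104, 171, 202], [104, 171, 202], [103, 169, 200], [102, 167, 199], [103, 169, 201], [104, 170, 201], [103, 170, 201]]
20 [304 103] px/mm 1.8 [[57, 104, 166], [55, 103, 165], [55, 102, 164], [52, 98, 159], [48, 91, 151], [41, 79, 140], [31, 60, 108], [58, 101, 130], [105, 175, 207], [109, 179, 210], [106, 175, 206], [105, 174, 205], [105, 172, 204], [106, 173, 204], [105, 171, 202], [104, 171, 203], [104, 170, 202], [105, 171, 202], [104, 170, 203], [105, 172, 204]]
40 [343 103] px/mm 1.77 [[52, 98, 159], [52, 95, 153], [51, 93, 151], [50, 92, 151], [48, 90, 152], [44, 85, 148], [29, 60, 111], [52, 91, 116], [106, 174, 209], [110, 179, 211], [109, 176, 208], [107, 175, 207], [106, 174, 205], [107, 174, 205], [107, 174, 206], [105, 172, 205], [105, 172, 203], [106, 173, 204], [106, 173, 204], [107, 174, 205]]
t 31.65 stand mm [  5.8  -3.5 169.3] yaw 89.99 tilt [-0.001 -0.   ] F [0.5 0.3 0. ] gap 0.5
x -25 [(75.1, 33), (60.4, 66), (46.6, 53), (33.1, 105), (19.1, 52)]
x -5 [(74.6, 83), (60.4, 68), (46.6, 86), (33.1, 107), (18.9, 65)]
x 15 [(74.6, 83), (60.4, 68), (46.6, 86), (33.1, 111), (18.9, 51)]
x 35 [(74.6, 82), (60.4, 69), (46.6, 85), (32.9, 137), (18.9, 54)]
x 45 [(74.6, 81), (60.4, 72), (46.4, 85), (32.9, 140), (18.6, 39)]
block 1 [(-47.9, 163), (-32.9, 38), (56.9, 54), (59.4, 111)]
block 2 [(-47.9, 159), (-32.9, 55), (59.4, 109)]
block 3 [(-47.9, 149), (-32.4, 52), (56.9, 104), (59.4, 102)]
block 4 [(-47.9, 156), (-32.9, 89), (56.4, 13), (59.1, 105)]
```

After release the row spans y = 18.9–74.6 with no floor visible at the backstop, and the boundaries are parallel. I'll do one look from above the fence to check the end gap.

Call:
play_rows([
  [[0, 0.25, 0, 0, 0, 0, 0], [0, 0.25, 0, 0, 0, 0, 0], [0, 0.25, 0, 0, 0, 0, 0], [0, 0, 0, 0, 0, 0, 0], [0, 0, 0, 0, 0, 0, 0]],
])

```text
clock: 32.33
tool_pos: [0.592, 0.0242, 0.1697]
ee_rot: [-2.19, -2.251, 0.002]
wrist_force: [0.4, 0.5, -0.7]
finger_gap: 0.497
gripper_force: 0.0
```

```bash
python3 - <<'E'
from go import *
st=where(); c=cam('wrist',st); a=viewer.snapshot('wrist'); cv2.imwrite('pics/fence.png',a); print('cam',np.round(toS(P,c[1])*1e3))
for y in(68,54,40,26,5,-10):
    z=64 if y>10 else 32
    q=np.round(proj(c,toW(P,np.array([[57.5,y,z]])/1e3))[0]).astype(int)
    row=a[q[1]-3:q[1]+4].astype(float).mean(0)
    print(y,q,[(k,row[k].astype(int).tolist()) for k in range(q[0]-9,q[0]+12)])
E
```

```text
t 32.33 stand mm [ 61.6  -3.4 169.7] yaw 89.99 tilt [-0.001 -0.   ] F [ 0.4  0.5 -0.7] gap 0.5
cam [ 63.  70. 240.]
68 [270 117] [(261, [107, 173, 205]), (262, [107, 173, 205]), (263, [107, 172, 204]), (264, [107, 173, 205]), (265, [106, 172, 204]), (266, [108, 173, 205]), (267, [109, 176, 207]), (268, [107, 177, 213]), (269, [63, 112, 147]), (270, [40, 69, 89]), (271, [21, 36, 49]), (272, [44, 87, 153]), (273, [53, 101, 164]), (274, [59, 107, 171]), (275, [58, 107, 170]), (276, [58, 106, 170]), (277, [58, 106, 171]), (278, [59, 107, 173]), (279, [60, 110, 175]), (280, [60, 111, 178]), (281, [61, 113, 179])]
54 [270 144] [(261, [78, 151, 229]), (262, [79, 152, 229]), (263, [80, 152, 229]), (264, [79, 152, 229]), (265, [79, 152, 230]), (266, [79, 152, 229]), (267, [80, 153, 231]), (268, [82, 159, 237]), (269, [62, 133, 220]), (270, [24, 53, 95]), (271, [16, 33, 57]), (272, [42, 82, 143]), (273, [52, 97, 160]), (274, [59, 106, 170]), (275, [59, 106, 170]), (276, [58, 106, 170]), (277, [58, 106, 169]), (278, [58, 107, 171]), (279, [60, 109, 174]), (280, [62, 112, 177]), (281, [62, 112, 
[... 1310 characters left out ...]
105, 167]), (276, [55, 103, 166]), (277, [56, 104, 166]), (278, [57, 105, 168]), (279, [60, 108, 171]), (280, [60, 108, 173]), (281, [61, 110, 175]), (282, [60, 110, 175]), (283, [60, 111, 176])]
-10 [272 232] [(263, [132, 190, 219]), (264, [130, 188, 218]), (265, [130, 188, 216]), (266, [129, 187, 216]), (267, [130, 188, 217]), (268, [128, 186, 215]), (269, [131, 189, 217]), (270, [136, 196, 224]), (271, [153, 216, 241]), (272, [54, 89, 126]), (273, [39, 79, 140]), (274, [58, 107, 170]), (275, [56, 105, 168]), (276, [56, 105, 166]), (277, [55, 104, 165]), (278, [57, 105, 168]), (279, [58, 107, 170]), (280, [58, 109, 172]), (281, [58, 109, 174]), (282, [59, 110, 175]), (283, [62, 113, 178])]
```

Seen from above the fence, the block ends sit about 0.2–0.6 mm from the fence face, within measurement error, and all four align within 0.5 mm. The gripper is clear, with its tips about 35 mm above the blocks. Handing in.

```bash
python3 -c "
from go import *
where(); print(workorder.sign_off())"
```

```text
t 32.38 stand mm [ 61.5  -3.3 169.8] yaw 89.99 tilt [-0.001 -0.   ] F [ 0.1  0.3 -0.1] gap 0.5
the job is handed in; nothing more can be done
None
```

I signed off at 32.4 s with all four blocks upright and tight against the backstop, their ends about 0.2–0.6 mm from the fence by my measurement, and the hammer, chisel and ink jar untouched; I viewed 11 pictures, one over the limit of 10, and sign-off returned no verdict.

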